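# Lock a tongued board into a grooved panel on a joining jig

## Robot

A 7-joint arm with a two-finger parallel gripper is mounted at the origin on a cart in front of the work surface, level with it; the furniture and walls round the work are solid. World frame = base frame: x ahead of the robot, y to its left, z up, the work surface at z = 0. Lengths are in m, angles in degrees, forces in N, time in s.
With the tool pointing down it reaches from about 0.4 to 0.925 m from the base axis. Payload 5.6 kg.
Tool frame: the origin (TCP) lies on the centre line of the jaws, within the pads' length; the fingertips stand 22 mm ahead of it and the grasp point (between the pads) lies 3 mm ahead of it (arm.tcp_to_tips is the distance from the TCP to the fingertips, in m); z points along the fingers, y is the line along which they close (so a half turn about z gives the same grasp; the last joint's range is limited). The gripper opens to 85 mm and grips with 20 to 120 N. Pads are 22 mm wide; open, the fingers measure 114 mm over their backs; the gripper's body (76 mm by 85 mm) begins 54 mm behind the grasp point. The pads swing forward as they close: fully open they stand 13 mm farther back than shut.
Start: joints at [60.905, 26.786, -0.665, 91.828, 0.344, 61.387, -3.226], TCP at [0.291, -0.581, 0.253] pointing down, gripper open.
Joint ranges: [-144.91, 144.91], [-17.63, 115.5], [-89.93, 88.59], [15.96, 139.68], [-74.01, 254.01], [8.47, 105.57], [-167.45, 167.45]. Speed limits (degrees/s): [147.25, 147.25, 180, 180, 180, 180, 180].

## Interface

Orientations are given as [roll, pitch, yaw] about the fixed x, y, z axes, in that order (R = Rz(yaw) Ry(pitch) Rx(roll)).
In Python, from plant import status, grab_frame, camera_info, order, arm gives the robot as it stands.
- The arm moves only by the tool arm_command, never from a script. Its argument "moves" is a list of rows, each an object with "fingers": the finger opening in mm, from 0 to 85.4; "travel": the shift along the tool's x, y, z in mm, a list of three; "rotation": the turn, a rotation vector about the tool's x, y, z in degrees, a list of three. A call has 1 to 8 rows; each row is the pose to reach, as a shift and turn from the pose commanded when the call began, along the tool's axes at that moment; what a row does not reach only later rows make up. A row lasts 1/8 s, in which the tool goes at most 62.5 mm and 10.7 degrees, less where a joint would pass 70% of its speed; a pose out of reach is approached as far as the arm can. A call with a gripper value outside its range is refused whole. The fingers move at their own pace and stop on an object; the grip force is fixed at half the most. Time passes only in rows, so rows that repeat a pose let the fingers close. It gives the time, the measured TCP pose, the force, the opening and the grip force at its end, in the units of the state.
- status.get_state(): the state, without advancing time (a new reading comes with each control period).
- grab_frame(name): name is "scene" or "top" or "wrist"; returns the picture (420x560x3 uint8, red, green, blue); there is no depth.
- camera_info(name): a dict with "vfov" (degrees; the focal length in pixels is half the picture's height over the tangent of half this angle, whatever the lens; pixels are square), "cx", "cy" (the principal point, pixels), "eye" and "rotation" of the camera in the world; the wrist camera has in their place "hand_eye" (4x4, takes a point from camera to tool coordinates, whose origin is the TCP and whose axes are the flange's). Camera axes: x right, y down, z forward; pixel columns grow to the right and rows downward; lengths in m; the calibration is good to about 2 mm. A picture is of the moment at which its call begins: read the wrist's pose just before it. camera_info takes no time and is no camera call.
- order.hand_in(): hands the job in; it is judged then, once.
The state is a dict: "t": time; "q": joint angles; "joint_velocities": joint speeds; "effort": joint torques, N m; "ee_pos": TCP position; "tool_rot": TCP orientation; "contact_force": force on the tool from outside, world axes, zero at the start; "moment": the same for the moment, N m; "opening": finger opening in m; "gripper_force": force on a finger pad.
Only numpy, scipy, OpenCV 4.12 (cv2) and the standard library are available. Lean on these libraries where they do the work, as an engineer would, in place of code of your own. Each camera call takes 0.05 s, during which the arm holds its last target. There are 200 camera calls.

## Task

Join the tongued board to the grooved panel on the joining jig: push the board down its sloping leaf until the tongue is fully home in the groove, then break the folding stay at its knee, and then lower the leaf with the board all the way down so that the joint locks flat. Leave the things lying round the jig alone.

Things in the scene. Friction and masses are not known exactly. Their poses are not given: they have to be found in the camera images.
- jig: Joining jig fixed to the worktop: plywood base plate 12 mm thick, spanning its x -145 to +60, y -100 to +100 mm. Origin on the worktop straight below the leaf's hinge line; x = push direction, from the leaf to the groove (away from the robot), y = along the hinge line to the left, z up. At its far end a wooden grooved panel, top at z = 82 mm, x 0 to +61, y -72 to +72 mm, is fixed on a raised deck.
- groove (a point): Middle of the groove's mouth on the panel's face (jig x = 0, y = 0, z = 73 mm; same axes as the jig). The groove is open between the deck at z = 62 mm and a lip with its underside at z = 78.5 mm. A nib under the lip lets the tongue in only at the raised slope and holds it once the board is flat.
- leaf_hinge (a point): Middle of the leaf's hinge axis (jig x = 0, y = 0, z = 82 mm; axis along jig y). The leaf, an 8 mm plywood flap under the board, reaches back 118 mm from it, and slopes up toward the robot at 22 degrees (0.384 rad) at the start. Aluminium fences 8 mm high stand 4 mm off the board's sides; hinge lugs at y = +-87 mm rise to z = 94 mm.
- tongued_board: Loose light wooden board 140 x 140 x 20 mm, 0.3 kg, on the sloping leaf. Origin: centre of its underside; x down the slope to the tongue, z out of its top. Tongue on its +x edge: full width, 5 mm thick, 17 mm long, bead on top of its tip. Starts 28 mm up the slope from home, held by friction. Home = its +x face meets the panel's face; its top front edge is then on the hinge axis.
- rear_edge (a point): Middle of the board's lower rear edge (board x = -70 mm, z = 0), the edge nearest the robot, where it can be pushed. It overhangs the rear end of the leaf by 50 mm at the start and 22 mm when home.
- tongue_tip (a point): Middle of the end of the tongue (board x = +87 mm, z = 9.5 mm). Fully home on the raised slope it stands 12 mm inside the groove's mouth (along jig x), with the board flat 17 mm.
- leaf_panel (a joint): Leaf hinge, rad: 0 = raised as at the start, 0.384 = flat on its stop (the board's top then level at 82 mm above the worktop). Stiff: with the board on it, it stays at any angle; once the stay is broken, 4 to 10 N pressed down near its rear end (110 mm behind the hinge) lowers it. With the stay locked it cannot be lowered.
- stay_knee (a joint): Knee of the steel folding stay (two flat links, 48 and 29 mm) that stands upright at the jig's left side (jig x = -106, y = +92 mm), rad: 0 = locked, a little behind dead centre; grows as the knee folds away from the robot (jig +x); about 2.4 with the leaf flat. Beyond 0.35 it is broken and folds on as the leaf is pressed down.
- release_bar (a point): On the axis of the stay's release bar: a dark steel bar, 10 mm thick, at the knee, standing out to the left (jig +y) from y = 93 to 171 mm with a 16 mm black ball on its end. At the start this point is at jig x = -109, y = 150, z = 70 mm. A few N along jig +x moves it 3 mm to dead centre and then breaks the knee; it swings about a pivot 48 mm below.
- mini_pliers: Bystander: small pliers, 134 x 62 mm, right of the jig.
- fused_tile_1: Bystander: patterned blue glass tile, 87 x 52 x 10 mm, left of the jig.
- masking_tape: Bystander: roll of tape, 98 mm across, 25 mm high, left of the jig.
- glue_bottle: Bystander: upright white glue bottle, 194 mm high, right of the jig.
- glass_cutter: Bystander: slim dark glass cutter, 158 mm long, right of the jig.
- frit_jar_1: Bystander: small jar with black lid, 37 mm across, 48 mm high, behind and left of the jig.

How it is judged:
By the outcome, as a careful person would: the job done as asked, in the order asked, and still so for the second after the job is handed in, with the robot touching nothing.
It also fails if it takes over 48 s, if anything falls off the work surface, if the arm or the gripper's body presses on something with over 40 N, if the wrist force passes 120 N, or if a joint passes its speed limit or range.

## Working session

There is one attempt and no reset: what is moved stays moved. The work goes in short steps, Python scripts to look and compute and a tool call to move; the robot and the scene stay as the last step left them, time stands still between calls to the robot, and variables do not carry over. Pictures are saved under pics/ and viewed, at most 10 in all, crops included, and the job is handed in when it is done.

Besides the shell and the picture viewer there is one more tool, called after "Request:" as name(argument=value, ...) on one line, values as JSON. arm_command: Moves the arm, as the interface text tells. Its arguments: {"type":"object","properties":{"moves":{"type":"array","items":{"type":"object","properties":{"fingers":{"type":"number"},"travel":{"type":"array","items":{"type":"number"}},"rotation":{"type":"array","items":{"type":"number"}}}}}},"required":["moves"]}

```bash
mkdir -p pics; python3 - <<'E'
from plant import status, grab_frame, camera_info
import cv2
s=status.get_state(); print({k:s[k] for k in('t','ee_pos','tool_rot','contact_force','opening')})
for n in('scene','top'):
    cv2.imwrite(f'pics/{n}0.png',grab_frame(n)[:,:,::-1]); print(camera_info(n))
print(camera_info('wrist'))
E
```

```text
{'t': 0.0, 'ee_pos': array([ 0.29105325, -0.58060887,  0.25230648]), 'tool_rot': array([-1.79897313e+02,  6.90866222e-03,  2.66263755e+01]), 'contact_force': array([ 0.11626921, -0.70886222,  0.58859718]), 'opening': 0.0852591958099528}
{'vfov': 42.90707100035226, 'cx': 283.4424945680395, 'cy': 197.01044657075482, 'eye': array([-0.35338118, -1.04660884,  1.2465802 ]), 'rotation': array([-130.83861198,    0.95990232,  -43.92378784])}
{'vfov': 42.76945570281881, 'cx': 278.31673482522325, 'cy': 209.40067222812635, 'eye': array([ 0.15035454, -0.05614253,  1.56547167]), 'rotation': array([-164.95620674,    0.47468069,  -93.47951833])}
{'vfov': 62.308141249569076, 'cx': 281.729611348997, 'cy': 213.23931216277998, 'hand_eye': array([[ 2.53065124e-04, -9.50666835e-01, -3.10213644e-01,
         7.89807793e-02],
       [ 9.99999536e-01, -4.77039403e-05,  9.61967878e-04,
        -2.31170131e-04],
       [-9.29309371e-04, -3.10213744e-01,  9.50666382e-01,
        -1.20355510e-01],
       [ 0.00000000e+00,  0.00000000e+00,  0.00000000e+00,
         1.00000000e+00]])}
```

View pics/scene0.png

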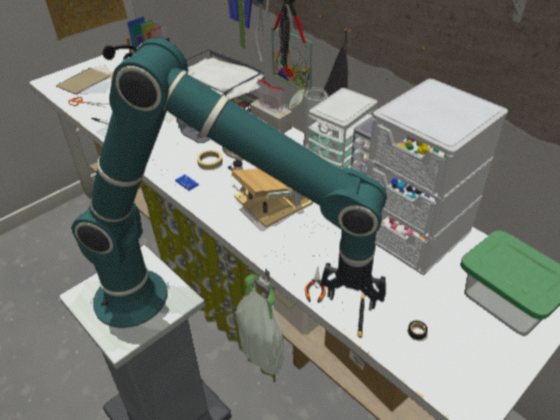

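View pics/top0.png

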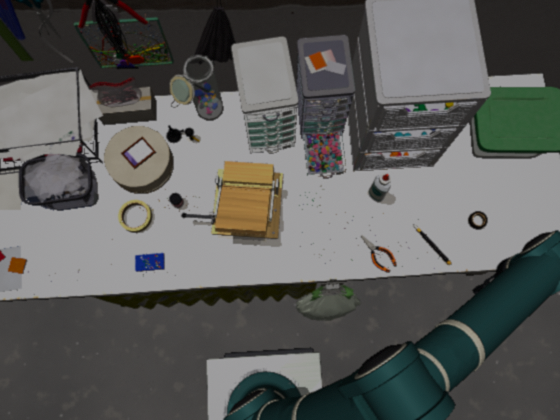

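The scene picture shows the jig mid-table near (265,190). In the top picture the jig is at (247,205), the bar with its ball is on the left at (185,215), and the panel is at (248,172). I'll enlarge the jig area.

```bash
python3 - <<'E'
import cv2
i=cv2.imread('pics/top0.png')[145:255,165:305]
cv2.imwrite('pics/crop1.png',cv2.resize(i,None,fx=5.4,fy=5.4,interpolation=cv2.INTER_CUBIC))
E
```

```text
(no output)
```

View pics/crop1.png

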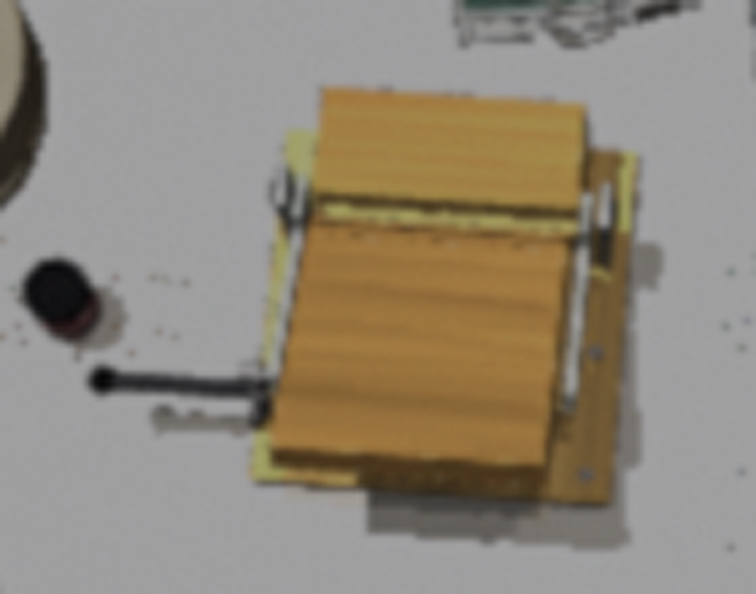

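In the crop (scale 5.4, offset (165,145)), the panel's top corners are at (322,88) and (585,105), and its face line runs from (313,200) to (579,215). The ball is at (102,380). The base plate's corners are at (637,153), (611,503) and (254,482). The board's upper rear edge runs from (272,455) to (545,465). Next I'll cast rays.

```bash
cat > h.py <<'E'
import numpy as np
from scipy.spatial.transform import Rotation as R
from plant import camera_info, status
def rot(a): return R.from_euler('xyz',a,degrees=True).as_matrix()
def cam(n,s=None):
    c=camera_info(n)
    if n=='wrist':
        H=np.array(c['hand_eye']);T=rot(s['tool_rot'])
        return c,T@H[:3,:3],T@H[:3,3]+s['ee_pos']
    return c,rot(c['rotation']),np.array(c['eye'])
def ray(C,u,v,z):
    c,M,e=C;f=210/np.tan(np.radians(c['vfov']/2))
    d=M@np.array([(u-c['cx'])/f,(v-c['cy'])/f,1]);return e+d*(z-e[2])/d[2]
def proj(C,p):
    c,M,e=C;f=210/np.tan(np.radians(c['vfov']/2))
    q=M.T@(np.asarray(p)-e);return np.array([f*q[0]/q[2]+c['cx'],f*q[1]/q[2]+c['cy']])
E
python3 - <<'E'
from h import *
C=cam('top')
P={'pFL':(322,88,.082,61,72),'pFR':(585,105,.082,61,-72),'b1':(637,153,.012,60,-100),'b2':(611,503,.012,-145,-100),'b3':(254,482,.012,-145,100),'ball':(102,380,.07,-109,167)}
W=[];J=[]
for k,(u,v,z,x,y) in P.items():
    p=ray(C,165+(u-2.2)/5.4,145+(v-2.2)/5.4,z);W.append(p[:2]);J.append([x/1e3,y/1e3])
W=np.array(W);J=np.array(J);mw,mj=W.mean(0),J.mean(0)
a=W-mw;b=J-mj
th=np.arctan2((b[:,0]*a[:,1]-b[:,1]*a[:,0]).sum(),(a*b).sum())
Q=np.array([[np.cos(th),-np.sin(th)],[np.sin(th),np.cos(th)]])
o=mw-Q@mj;print('yaw',np.degrees(th),'o',o);print(np.round((W-o-J@Q.T)*1e3,1))
E
```

```text
yaw -7.701144319391804 o [0.63699934 0.01907003]
[[-0.7 -0.6]
 [-0.3 -0.2]
 [-0.8 -0.5]
 [ 1.5 -1.1]
 [-1.3 -4.2]
 [ 1.6  6.6]]
```

```bash
cat >> h.py <<'E'
TH=np.radians(-7.7);O=np.array([.6370,.0190,0])
JR=R.from_euler('z',-7.7,degrees=True).as_matrix()
def jw(x,y,z): return O+JR@np.array([x,y,z])/1e3
def wj(p): return JR.T@(np.asarray(p)-O)*1e3
def pose(pitch=0): # tool x along jig x, pointing down, leaning by pitch about jig y
    return JR@R.from_euler('y',pitch,degrees=True).as_matrix()@np.diag([1,-1,-1.])
def go(tip,M,ahead=22):
    "travel/rotation putting fingertip (jig mm) at tip with orientation M"
    s=status.get_state();T=rot(s['tool_rot'])
    p=jw(*tip)-M[:,2]*ahead/1e3
    print('travel',np.round(T.T@(p-s['ee_pos'])*1e3,1),'rot',np.round(np.degrees(R.from_matrix(T.T@M).as_rotvec()),2),'tcp',np.round(p,3))
def now():
    s=status.get_state();T=rot(s['tool_rot'])
    print('t',s['t'],'tip jig',np.round(wj(s['ee_pos']+T[:,2]*.022),1),'z',np.round(JR.T@T[:,2],3),'F jig',np.round(JR.T@s['contact_force'],1),'q',np.round(s['q'],1))
E
python3 - <<'E'
from h import *
now(); go((-135,20,308),pose())
E
```

```text
t 0.1 tip jig [-262.5 -640.6  230.4] z [-0.001  0.001 -1.   ] F jig [ 0.3 -0.2  0.1] q [60.9 26.8 -0.7 91.9  0.3 61.4 -3.2]
travel [ 477.8 -473.8  -76.9] rot [-0.09  0.04 34.33] tcp [0.506 0.057 0.33 ]
```

Request:
arm_command(moves=[{"fingers": 0, "travel": [240, -237, -77], "rotation": [0, 0, 17]}, {"fingers": 0, "travel": [240, -237, -77], "rotation": [0, 0, 17]}, {"fingers": 0, "travel": [478, -474, -77], "rotation": [0, 0, 34.3]}, {"fingers": 0, "travel": [478, -474, -77], "rotation": [0, 0, 34.3]}, {"fingers": 0, "travel": [478, -474, -77], "rotation": [0, 0, 34.3]}, {"fingers": 0, "travel": [478, -474, -77], "rotation": [0, 0, 34.3]}, {"fingers": 0, "travel": [478, -474, -77], "rotation": [0, 0, 34.3]}, {"fingers": 0, "travel": [478, -474, -77], "rotation": [0, 0, 34.3]}])

```text
t: 1.1
ee_pos: [0.449, -0.1118, 0.3144]
tool_rot: [180.0, -0.0, -7.7]
contact_force: [1.0, -0.5, 0.1]
opening: 0.0003
gripper_force: 0.0
```

```bash
python3 - <<'E'
from h import *
now(); go((-135,20,308),pose())
E
```

```text
t 1.1 tip jig [-168.8 -154.8  292.4] z [ 0. -0. -1.] F jig [ 1.  -0.4  0.1] q [ 21.8   5.5 -12.7 112.2   1.4  62.4 -89.2]
travel [  33.8 -174.8  -15.6] rot [ 0.02 -0.02  0.02] tcp [0.506 0.057 0.33 ]
```

Request:
arm_command(moves=[{"fingers": 0, "travel": [34, -175, -15], "rotation": [0, 0, 0]}, {"fingers": 0, "travel": [34, -175, -15], "rotation": [0, 0, 0]}, {"fingers": 0, "travel": [34, -175, -15], "rotation": [0, 0, 0]}, {"fingers": 0, "travel": [34, -175, -15], "rotation": [0, 0, 0]}, {"fingers": 0, "travel": [34, -175, -15], "rotation": [0, 0, 0]}])

```text
t: 1.72
ee_pos: [0.5056, 0.0544, 0.3286]
tool_rot: [179.9, 0.1, -7.7]
contact_force: [0.4, -0.3, 0.6]
opening: 0.0001
gripper_force: 0.0
```

```bash
python3 - <<'E'
from h import *
from plant import grab_frame
import cv2,pickle
now(); s=status.get_state(); pickle.dump(s,open('s1.pkl','wb'))
cv2.imwrite('pics/w1.png',grab_frame('wrist')[:,:,::-1])
C=cam('wrist',s)
for n,p in {'ball':(-109,171,70),'bar':(-109,150,70),'rearLoL':(-163.3,70,126.5),'rearTopL':(-155.8,70,144.9),'rearTopR':(-155.8,-70,144.9),'pL':(0,72,82),'pR':(0,-72,82),'b3':(-145,100,12),'b2':(-145,-100,12)}.items(): print(n,np.round(proj(C,jw(*p))))
E
```

```text
t 1.725 tip jig [-135.    17.5  306.6] z [-0.001 -0.001 -1.   ] F jig [ 0.4 -0.2  0.6] q [   8.4   10.3  -20.7  105.2    4.    65.3 -111.4]
ball [139. 151.]
bar [159. 151.]
rearLoL [227. 215.]
rearTopL [224. 214.]
rearTopR [376. 214.]
pL [224.  38.]
pR [375.  38.]
b3 [216. 173.]
b2 [373. 173.]
```

View pics/w1.png

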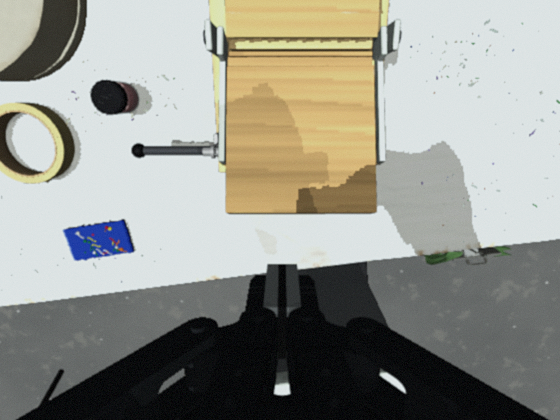

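The wrist view fits the predictions to 1–3 px. The ball is at (139,151), the board's rear edge is on row 213 between columns 227 and 377, and the panel face is near row 38. The board is at its start pose, so I'll go behind it leaning 22°.

```bash
cat >> h.py <<'E'
def rear(d,h,y=-1): # finger centre line, front face d behind the START rear face, tip h above underside
    u=np.array([-.927,.375]);n=np.array([.375,.927])
    q=np.array([-163.3,126.5])+u*(d+11)+n*h
    return (q[0],y,q[1])
E
python3 - <<'E'
from h import *
go(rear(28,60),pose(22));go(rear(28,5),pose(22))
E
```

```text
travel [-33.6  17.7 111.6] rot [  0.04 -21.94  -0.08] tcp [0.47  0.041 0.217]
travel [-54.2  17.7 162.6] rot [  0.04 -21.94  -0.08] tcp [0.449 0.043 0.166]
```

Request:
arm_command(moves=[{"fingers": 0, "travel": [-34, 18, 60], "rotation": [0, -10, 0]}, {"fingers": 0, "travel": [-34, 18, 111], "rotation": [0, -20, 0]}, {"fingers": 0, "travel": [-34, 18, 111], "rotation": [0, -22, 0]}, {"fingers": 0, "travel": [-34, 18, 111], "rotation": [0, -22, 0]}, {"fingers": 0, "travel": [-54, 18, 163], "rotation": [0, -22, 0]}, {"fingers": 0, "travel": [-54, 18, 163], "rotation": [0, -22, 0]}, {"fingers": 0, "travel": [-54, 18, 163], "rotation": [0, -22, 0]}, {"fingers": 0, "travel": [-54, 18, 163], "rotation": [0, -22, 0]}])

```text
t: 2.78
ee_pos: [0.4521, 0.0446, 0.169]
tool_rot: [-180.0, 21.6, -7.7]
contact_force: [0.2, 0.3, 0.3]
opening: -0.0
gripper_force: 0.0
```

```bash
python3 - <<'E'
from h import *
from plant import grab_frame
import cv2
now(); go(rear(2,5),pose(22));s=status.get_state()
cv2.imwrite('pics/w2.png',grab_frame('wrist')[:,:,::-1])
C=cam('wrist',s)
print(proj(C,jw(-155.8,0,144.9)),proj(C,jw(-129.8,0,134.4)),proj(C,jw(0,0,82)))
E
```

```text
t 2.775 tip jig [-194.8    0.6  148.5] z [-0.369  0.001 -0.929] F jig [0.1 0.3 0.3] q [   8.7   27.4  -19.2  108.5    2.4   66.2 -109.2]
travel [24.6  1.6  3.8] rot [-0.03 -0.35  0.02] tcp [0.473 0.04  0.156]
[282.60623561 210.30258652] [282.69168951 138.16831573] [ 283.37068015 -434.80500061]
```

View pics/w2.png

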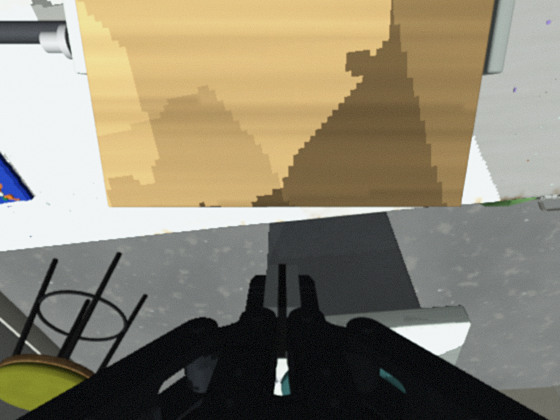

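The board's rear edge is on row 206, centred at column 284, about 2 mm beyond the prediction. The fingers are centred behind it. I'll push now.

Request:
arm_command(moves=[{"fingers": 0, "travel": [12, 1, 4], "rotation": [0, 0, 0]}, {"fingers": 0, "travel": [24, 1, 4], "rotation": [0, 0, 0]}, {"fingers": 0, "travel": [30, 1, 4], "rotation": [0, 0, 0]}, {"fingers": 0, "travel": [36, 1, 4], "rotation": [0, 0, 0]}, {"fingers": 0, "travel": [42, 1, 4], "rotation": [0, 0, 0]}, {"fingers": 0, "travel": [46, 1, 4], "rotation": [0, 0, 0]}, {"fingers": 0, "travel": [48, 1, 4], "rotation": [0, 0, 0]}, {"fingers": 0, "travel": [48, 1, 4], "rotation": [0, 0, 0]}])

```text
t: 3.82
ee_pos: [0.4925, 0.0377, 0.1445]
tool_rot: [180.0, 22.0, -7.7]
contact_force: [0.1, -0.0, -0.5]
opening: -0.0001
gripper_force: 0.0
```

```bash
python3 - <<'E'
from h import *
now(); go(rear(-28,5),pose(22))
E
```

```text
t 3.825 tip jig [-153.9   -0.8  124.1] z [-0.375 -0.    -0.927] F jig [ 0.1 -0.  -0.5] q [   8.2   32.8  -18.   103.4    3.8   66.5 -108.7]
travel [ 7.4  0.2 -3.7] rot [ 0.01 -0.    0.02] tcp [0.501 0.036 0.145]
```

Request:
arm_command(moves=[{"fingers": 0, "travel": [3, 0, -3], "rotation": [0, 0, 0]}, {"fingers": 0, "travel": [6, 0, -3], "rotation": [0, 0, 0]}, {"fingers": 0, "travel": [8, 0, -3], "rotation": [0, 0, 0]}, {"fingers": 0, "travel": [8, 0, -3], "rotation": [0, 0, 0]}])

```text
t: 4.32
ee_pos: [0.5011, 0.0366, 0.1442]
tool_rot: [180.0, 22.0, -7.7]
contact_force: [0.0, -0.8, -0.1]
opening: -0.0002
gripper_force: 0.0
```

```bash
python3 - <<'E'
from h import *
from plant import grab_frame
import cv2
now();s=status.get_state()
cv2.imwrite('pics/w3.png',grab_frame('wrist')[:,:,::-1])
cv2.imwrite('pics/t3.png',cv2.resize(grab_frame('top')[145:255,165:305,::-1],None,fx=5.4,fy=5.4,interpolation=cv2.INTER_CUBIC))
C=cam('wrist',s)
print(proj(C,jw(-155.8,0,144.9)),proj(C,jw(-129.8,0,134.4)),proj(C,jw(0,0,82)))
E
```

```text
t 4.325 tip jig [-145.3   -0.8  123.8] z [-0.374 -0.    -0.927] F jig [ 0.1 -0.8 -0.1] q [   8.2   33.4  -17.9  102.2    4.    67.  -108.6]
[279.28906982 335.36172577] [279.15814459 277.4378624 ] [ 278.1577057  -164.97571603]
```

View pics/w3.png

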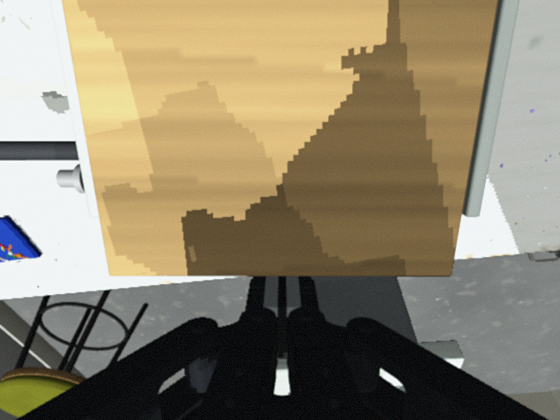

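The board has slid: its rear edge is at row 275, against about 277 predicted for home. No reaction force has shown yet, so I'll creep on until it seats.

Request:
arm_command(moves=[{"fingers": 0, "travel": [1, 0, 0], "rotation": [0, 0, 0]}, {"fingers": 0, "travel": [2, 0, 0], "rotation": [0, 0, 0]}, {"fingers": 0, "travel": [2, 0, 0], "rotation": [0, 0, 0]}])

```text
t: 4.8
ee_pos: [0.5021, 0.0364, 0.1438]
tool_rot: [180.0, 22.1, -7.7]
contact_force: [-3.3, -0.2, 4.2]
opening: 0.0001
gripper_force: 2.2
```

```bash
python3 - <<'E'
from h import *
now()
E
```

```text
t 4.8 tip jig [-144.3   -0.8  123.4] z [-0.376 -0.001 -0.927] F jig [-3.3 -0.6  4.2] q [   8.1   33.6  -17.8  102.     4.    67.2 -108.6]
```

Request:
arm_command(moves=[{"fingers": 0, "travel": [2, 0, 0], "rotation": [0, 0, 0]}, {"fingers": 0, "travel": [4, 0, 0], "rotation": [0, 0, 0]}, {"fingers": 0, "travel": [4, 0, 0], "rotation": [0, 0, 0]}, {"fingers": 0, "travel": [4, 0, 0], "rotation": [0, 0, 0]}])

```text
t: 5.3
ee_pos: [0.5024, 0.0364, 0.1435]
tool_rot: [179.9, 22.6, -7.6]
contact_force: [-12.3, 0.4, 15.3]
opening: 0.0003
gripper_force: 8.9
```

```bash
python3 - <<'E'
from h import *
from plant import grab_frame
import cv2
now();s=status.get_state()
g=grab_frame('wrist')[:,:,::-1];cv2.imwrite('pics/w4.png',g)
C=cam('wrist',s)
print(proj(C,jw(-155.8,0,144.9)),proj(C,jw(-129.8,0,134.4)))
h=cv2.cvtColor(g,cv2.COLOR_BGR2HSV)
m=(h[:,:,0]>8)&(h[:,:,0]<26)&(h[:,:,1]>70)
print([np.nonzero(m[:,c])[0].max() for c in(130,180,400,440)])
E
```

```text
t 5.3 tip jig [-144.2   -0.8  123.2] z [-0.384 -0.002 -0.923] F jig [-12.3  -1.3  15.3] q [   8.1   33.9  -17.8  101.6    4.    67.7 -108.6]
[279.33830422 338.06562806] [279.26813474 280.84261772]
[np.int64(276), np.int64(276), np.int64(419), np.int64(275)]
```

It stopped hard at about 20 N. The rear edge has travelled 28.6 mm against the nominal 28, so the board is home. I'll back off and go to the release bar.

Request:
arm_command(moves=[{"fingers": 0, "travel": [-15, 0, 0], "rotation": [0, 0, 0]}, {"fingers": 0, "travel": [-30, 0, 0], "rotation": [0, 0, 0]}, {"fingers": 0, "travel": [-30, 0, -50], "rotation": [0, 0, 0]}, {"fingers": 0, "travel": [-30, 0, -90], "rotation": [0, 10, 0]}, {"fingers": 0, "travel": [-30, 0, -90], "rotation": [0, 20, 0]}, {"fingers": 0, "travel": [-30, 0, -90], "rotation": [0, 22, 0]}, {"fingers": 0, "travel": [-30, 0, -90], "rotation": [0, 22, 0]}])

```text
t: 6.22
ee_pos: [0.5117, 0.0352, 0.2375]
tool_rot: [180.0, -0.1, -7.6]
contact_force: [0.1, -0.2, -0.4]
opening: 0.0
gripper_force: 0.0
```

```bash
python3 - <<'E'
from h import *
now();go((-150,147,150),pose());go((-150,147,52),pose())
E
```

```text
t 6.225 tip jig [-126.3   -0.7  215.5] z [ 0.001 -0.    -1.   ] F jig [ 0.1 -0.2 -0.4] q [   8.7   16.1  -19.2  110.8    6.5   54.  -111.3]
travel [ -23.6 -147.8   65.4] rot [ 0.01 -0.09  0.05] tcp [0.508 0.185 0.172]
travel [ -23.8 -147.8  163.4] rot [ 0.01 -0.09  0.05] tcp [0.508 0.185 0.074]
```

Request:
arm_command(moves=[{"fingers": 0, "travel": [-24, -60, 0], "rotation": [0, 0, 0]}, {"fingers": 0, "travel": [-24, -120, 0], "rotation": [0, 0, 0]}, {"fingers": 0, "travel": [-24, -148, 30], "rotation": [0, 0, 0]}, {"fingers": 0, "travel": [-24, -148, 65], "rotation": [0, 0, 0]}, {"fingers": 0, "travel": [-24, -148, 65], "rotation": [0, 0, 0]}, {"fingers": 0, "travel": [-24, -148, 65], "rotation": [0, 0, 0]}])

```text
t: 6.98
ee_pos: [0.5091, 0.1849, 0.1725]
tool_rot: [-180.0, -0.0, -7.7]
contact_force: [0.2, 0.3, 0.7]
opening: -0.0004
gripper_force: 0.0
```

```bash
python3 - <<'E'
from h import *
from plant import grab_frame
import cv2
now();s=status.get_state();go((-150,147,52),pose())
cv2.imwrite('pics/w5.png',grab_frame('wrist')[:,:,::-1])
C=cam('wrist',s)
print(proj(C,jw(-109,150,70)),proj(C,jw(-109,171,70)),proj(C,jw(-109,95,70)))
E
```

```text
t 6.975 tip jig [-148.9  147.2  150.5] z [ 0.001  0.    -1.   ] F jig [0.1 0.3 0.7] q [  -6.    24.2  -21.6  110.    11.7   47.9 -131.5]
travel [-1.1  0.3 98.5] rot [-0.03 -0.03 -0.03] tcp [0.508 0.185 0.074]
[276.95180583 163.80183549] [244.38738141 163.81076001] [362.23366738 163.77846334]
```

View pics/w5.png

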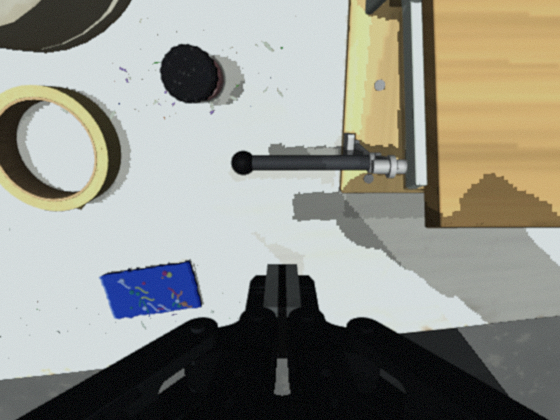

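The bar is on row 162 with its ball at (242,163), exactly where predicted, and the finger's column of 283 lies on the bar. I'll descend and push along +x.

Request:
arm_command(moves=[{"fingers": 0, "travel": [-1, 0, 50], "rotation": [0, 0, 0]}, {"fingers": 0, "travel": [-1, 0, 98], "rotation": [0, 0, 0]}, {"fingers": 0, "travel": [-1, 0, 98], "rotation": [0, 0, 0]}, {"fingers": 0, "travel": [10, 0, 98], "rotation": [0, 0, 0]}, {"fingers": 0, "travel": [20, 0, 98], "rotation": [0, 0, 0]}, {"fingers": 0, "travel": [25, 0, 98], "rotation": [0, 0, 0]}, {"fingers": 0, "travel": [30, 0, 98], "rotation": [0, 0, 0]}, {"fingers": 0, "travel": [30, 0, 98], "rotation": [0, 0, 0]}])

```text
t: 8.02
ee_pos: [0.5386, 0.1809, 0.074]
tool_rot: [-180.0, -0.1, -7.7]
contact_force: [0.3, 0.9, -0.1]
opening: 0.0002
gripper_force: 0.0
```

```bash
python3 - <<'E'
from h import *
now()
E
```

```text
t 8.025 tip jig [-119.2  147.3   52. ] z [ 0.001  0.    -1.   ] F jig [ 0.2  1.  -0.1] q [  -7.7   34.6  -18.3  109.2   16.6   38.7 -133.7]
```

Request:
arm_command(moves=[{"fingers": 0, "travel": [4, 0, 0], "rotation": [0, 0, 0]}, {"fingers": 0, "travel": [8, 0, 0], "rotation": [0, 0, 0]}, {"fingers": 0, "travel": [11, 0, 0], "rotation": [0, 0, 0]}, {"fingers": 0, "travel": [14, 0, 0], "rotation": [0, 0, 0]}, {"fingers": 0, "travel": [14, 0, 0], "rotation": [0, 0, 0]}])

```text
t: 8.65
ee_pos: [0.5511, 0.1792, 0.0731]
tool_rot: [180.0, 0.1, -7.7]
contact_force: [-4.9, 2.0, -1.7]
opening: 0.0001
gripper_force: 2.2
```

```bash
python3 - <<'E'
from h import *
from plant import grab_frame
import cv2
now();s=status.get_state()
cv2.imwrite('pics/w6.png',grab_frame('wrist')[:,:,::-1])
C=cam('wrist',s)
for x,z in((-109,70),(-100,69.5),(-93,68),(-85,65)):print(x,proj(C,jw(x,171,z)))
E
```

```text
t 8.65 tip jig [-106.6  147.3   51.1] z [-0.002 -0.    -1.   ] F jig [-5.1  1.3 -1.7] q [  -7.3   35.6  -18.2  107.4   16.5   39.6 -132.8]
-109 [223.23098151 308.694963  ]
-100 [222.27988117 288.70393076]
-93 [221.97081879 271.37837675]
-85 [222.13525713 250.0189103 ]
```

View pics/w6.png

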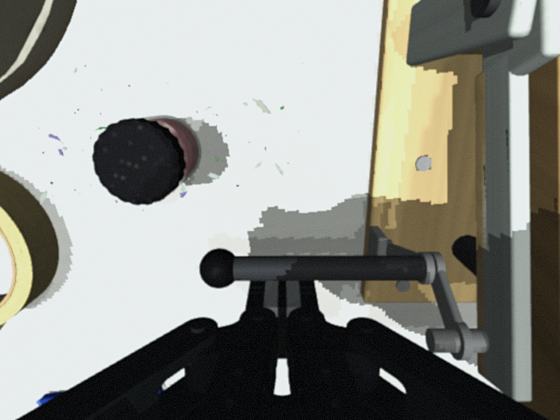

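The ball is now at (218,268), so it has moved about 17 mm along +x and is well past centre. The knee is broken. Before lowering, I'll check whether the frit jar at (140,160) clears the swinging ball.

```bash
python3 - <<'E'
from h import *
s=status.get_state();C=cam('wrist',s)
print('jar',wj(ray(C,140,160,.048)),'edge r',wj(ray(C,186,160,.048)),'ball',wj(ray(C,218,268,.068)))
go((-145,147,52),pose());go((-145,147,200),pose());go((-108,0,200),pose());go((-108,0,135),pose())
E
```

```text
jar [-51.57108601 206.31620986  48.        ] edge r [-51.5558286  187.05672008  48.        ] ball [-91.51494061 172.43583496  68.        ]
travel [-38.4   0.2  -0.9] rot [0.03 0.1  0.04] tcp [0.513 0.184 0.074]
travel [ -38.7    0.2 -148.9] rot [0.03 0.1  0.04] tcp [0.513 0.184 0.222]
travel [  -1.8  147.3 -148.9] rot [0.03 0.1  0.04] tcp [0.53  0.033 0.222]
travel [ -1.7 147.2 -83.9] rot [0.03 0.1  0.04] tcp [0.53  0.033 0.157]
```

The ball's edge is at y≈180 and the jar's at y≈187, so it clears by about 7 mm. I'll retreat and move over the board.

Request:
arm_command(moves=[{"fingers": 0, "travel": [-20, 0, 0], "rotation": [0, 0, 0]}, {"fingers": 0, "travel": [-38, 0, 0], "rotation": [0, 0, 0]}, {"fingers": 0, "travel": [-38, 0, -60], "rotation": [0, 0, 0]}, {"fingers": 0, "travel": [-38, 0, -120], "rotation": [0, 0, 0]}, {"fingers": 0, "travel": [-38, 0, -149], "rotation": [0, 0, 0]}, {"fingers": 0, "travel": [-30, 50, -149], "rotation": [0, 0, 0]}, {"fingers": 0, "travel": [-15, 100, -149], "rotation": [0, 0, 0]}, {"fingers": 0, "travel": [-2, 147, -149], "rotation": [0, 0, 0]}])

```text
t: 9.7
ee_pos: [0.5321, 0.0311, 0.2239]
tool_rot: [180.0, -0.3, -7.7]
contact_force: [0.6, 0.1, -1.2]
opening: 0.0
gripper_force: 0.0
```

```bash
python3 - <<'E'
from h import *
now();go((-108,0,130),pose());go((-112,0,80),pose())
E
```

```text
t 9.7 tip jig [-105.5   -2.1  201.9] z [ 0.005 -0.    -1.   ] F jig [ 0.6  0.2 -1.2] q [   9.6   19.1  -20.   109.     8.2   53.  -112. ]
travel [-2.7 -2.1 71.9] rot [ 0.02 -0.27 -0.02] tcp [0.53  0.033 0.152]
travel [ -7.   -2.1 121.9] rot [ 0.02 -0.27 -0.02] tcp [0.526 0.034 0.102]
```

Request:
arm_command(moves=[{"fingers": 0, "travel": [0, 0, 40], "rotation": [0, 0, 0]}, {"fingers": 0, "travel": [0, 0, 70], "rotation": [0, 0, 0]}, {"fingers": 0, "travel": [0, 0, 78], "rotation": [0, 0, 0]}, {"fingers": 0, "travel": [0, 0, 84], "rotation": [0, 0, 0]}, {"fingers": 0, "travel": [0, 0, 89], "rotation": [0, 0, 0]}, {"fingers": 0, "travel": [0, 0, 94], "rotation": [0, 0, 0]}, {"fingers": 0, "travel": [0, 0, 99], "rotation": [0, 0, 0]}, {"fingers": 0, "travel": [0, 0, 99], "rotation": [0, 0, 0]}])

```text
t: 10.7
ee_pos: [0.5316, 0.0339, 0.1251]
tool_rot: [-180.0, -0.2, -7.7]
contact_force: [-0.6, 0.8, 2.8]
opening: -0.0002
gripper_force: 1.1
```

```bash
python3 - <<'E'
from h import *
now()
E
```

```text
t 10.7 tip jig [-106.4    0.7  103.1] z [ 0.003  0.    -1.   ] F jig [-0.7  0.7  2.8] q [   7.3   27.   -18.   113.1   12.3   41.5 -115.7]
```

Moving down with a light force (about 3 N), as expected. Continuing to the stop.

Request:
arm_command(moves=[{"fingers": 0, "travel": [0, 0, 5], "rotation": [0, 0, 0]}, {"fingers": 0, "travel": [0, 0, 10], "rotation": [0, 0, 0]}, {"fingers": 0, "travel": [0, 0, 14], "rotation": [0, 0, 0]}, {"fingers": 0, "travel": [0, 0, 18], "rotation": [0, 0, 0]}, {"fingers": 0, "travel": [0, 0, 21], "rotation": [0, 0, 0]}, {"fingers": 0, "travel": [0, 0, 23], "rotation": [0, 0, 0]}, {"fingers": 0, "travel": [0, 0, 23], "rotation": [0, 0, 0]}])

```text
t: 11.58
ee_pos: [0.5304, 0.0341, 0.1039]
tool_rot: [179.9, -0.0, -7.6]
contact_force: [-11.1, -0.3, 25.8]
opening: 0.0004
gripper_force: 13.0
```

```bash
python3 - <<'E'
from h import *
now()
E
```

```text
t 11.575 tip jig [-107.7    0.7   81.9] z [ 0.    -0.001 -1.   ] F jig [-10.9  -1.8  25.8] q [   6.6   28.9  -17.3  113.7   13.3   39.2 -116.6]
```

Request:
arm_command(moves=[{"fingers": 0, "travel": [0, 0, 2], "rotation": [0, 0, 0]}, {"fingers": 0, "travel": [0, 0, 3], "rotation": [0, 0, 0]}, {"fingers": 0, "travel": [0, 0, 3], "rotation": [0, 0, 0]}])

```text
t: 11.95
ee_pos: [0.5304, 0.0341, 0.1036]
tool_rot: [179.9, -0.0, -7.6]
contact_force: [-20.0, -1.6, 51.3]
opening: -0.0003
gripper_force: 25.6
```

```bash
python3 - <<'E'
from h import *
now()
E
```

```text
t 11.95 tip jig [-107.7    0.7   81.6] z [ 0.001 -0.002 -1.   ] F jig [-19.6  -4.3  51.3] q [   6.6   29.   -17.3  113.7   13.4   39.2 -116.7]
```

Request:
arm_command(moves=[{"fingers": 0, "travel": [0, 0, -30], "rotation": [0, 0, 0]}, {"fingers": 0, "travel": [0, 0, -80], "rotation": [0, 0, 0]}, {"fingers": 0, "travel": [-20, 0, -140], "rotation": [0, 0, 0]}, {"fingers": 0, "travel": [-40, 0, -200], "rotation": [0, 0, 0]}, {"fingers": 0, "travel": [-40, 0, -230], "rotation": [0, 0, 0]}, {"fingers": 0, "travel": [-40, 0, -230], "rotation": [0, 0, 0]}, {"fingers": 0, "travel": [-40, 0, -230], "rotation": [0, 0, 0]}])

```text
t: 12.82
ee_pos: [0.4905, 0.0388, 0.3273]
tool_rot: [180.0, 0.0, -7.7]
contact_force: [-0.5, 0.3, -0.2]
opening: 0.0001
gripper_force: 0.0
```

```bash
python3 - <<'E'
from h import *
from plant import grab_frame
import cv2
now();s=status.get_state()
cv2.imwrite('pics/w7.png',grab_frame('wrist')[:,:,::-1])
C=cam('wrist',s)
for p in((0,72,82),(0,-72,82),(-140,70,82),(-140,-70,82)):print(p,np.round(proj(C,jw(*p))))
E
```

```text
t 12.825 tip jig [-147.8    0.   305.3] z [-0. -0. -1.] F jig [-0.6  0.2 -0.2] q [  11.6    8.7  -22.2  107.2    3.7   64.7 -109.5]
(0, 72, 82) [205.  23.]
(0, -72, 82) [358.  23.]
(-140, 70, 82) [215. 170.]
(-140, -70, 82) [347. 170.]
```

View pics/w7.png

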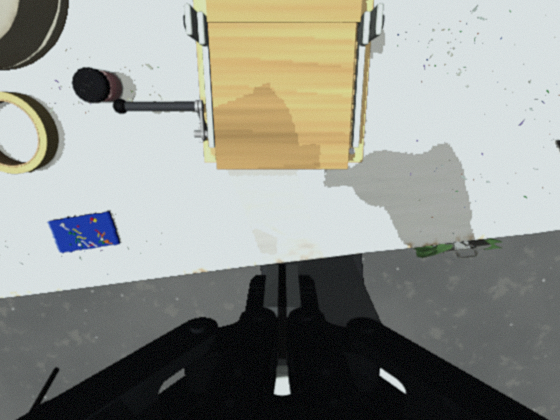

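The board's rear edge is at row 168 (flat and home predicts 170). The seam at row 22 is closed, the bar is folded, and its ball at (119,106) is beside the jar. The tool touches nothing, so I'm handing in.

```bash
python3 -c "
from plant import order
print(order.hand_in())"
```

```text
the job is handed in; nothing more can be done
None
```

The board was pushed fully home, the stay's knee broken, and the leaf pressed down until the joint lay flat; I handed the job in at about 13 s with the robot clear and no bystander knowingly touched, though the jar beside the folded bar was not re-measured.

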